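Feed a slat and finish the tower's top layer

TASK

Pull the black grip of the slat feeder right out to its stop so that it brings out one slat, then ease the slide fully home without letting it snap back, leaving that slat lying on the deck. Then set the slat down on the tower (do not drop it) to complete the unfinished top layer: parallel to the single slat there, across the free ends of the two slats below, flush with the tower's sides. Leave the rest of the tower, the other slats in the feeder and everything else on the table as they are.

Things in the scene. Friction and masses are not known exactly. Their poses are not given: they have to be found in the camera images.
- feeder: Slat feeder, fixed: brown wooden deck 313 x 172 mm (its x, y), its top 10 mm above the table and reaching 148 mm in front (-x) of the origin, which lies on the table under the middle of the open-topped magazine (40 mm long, walls 60 mm high). The magazine holds three slats, one on another, along the feeder's y. A gap under its front lets only the lowest out, towards -x.
- feed_slide (a joint): How far the feeder's sprung slide is pulled out along the feeder's -x, m: 0 fully home, 0.125 at its stop. A steel wire frame (8 mm wire, 150 mm wide) with a pusher behind the lowest slat and a cross bar with a grip in front; a spring pulls it home with 3 N (home) to 7 N (stop).
- grip (a point): Gripping point on the slide's black upright grip, 60 mm above the table, 42 mm in front of the feeder's origin when home; moves with the slide, axes as the feeder's. The grip is 28 mm wide (y), 14 mm thick (x), from 30 to 70 mm above the table, on the cross bar (top 38 mm above the table). Pinch it from above across the 28 mm; the magazine wall is 15 mm behind it.
- slat_feed: The slat to be fed, lowest in the magazine: a plain light wooden slat, 120 x 24 x 12 mm (its y, x, z); origin at the centre of its underside. It lies on the deck, 10 mm above the table; the slide pulled to its stop brings it to x = -120 mm in the feeder's frame, and the cross bar passes over it on the way back and leaves it there.
- slat_next: The slat above it in the magazine, which drops into its place: a plain light wooden slat, 120 x 24 x 12 mm (its y, x, z); origin at the centre of its underside. 
- board: Building board, fixed, 150 x 150 x 9 mm, white; origin at the centre of its underside. On it a square crib tower, 120 mm over its sides, two slats a layer: first along the board's x at y = +48 and -48 mm, second along y at x = +48 and -48, third along x with a slat at y = +48 only. The empty place is at y = -48 mm, x = 0, a slat's underside there 33 mm above the table.
- top_slat: The only slat of the tower's top layer: a plain light wooden slat, 120 x 24 x 12 mm (its y, x, z); origin at the centre of its underside. Underside 33 mm above the table.
- low_a: Tower slat, first layer, board's +y side: a plain light wooden slat, 120 x 24 x 12 mm (its y, x, z); origin at the centre of its underside. 
- low_b: Tower slat, first layer, board's -y side: a plain light wooden slat, 120 x 24 x 12 mm (its y, x, z); origin at the centre of its underside. 
- mid_a: Tower slat, second layer, board's +x side: a plain light wooden slat, 120 x 24 x 12 mm (its y, x, z); origin at the centre of its underside. 
- mid_b: Tower slat, second layer, board's -x side: a plain light wooden slat, 120 x 24 x 12 mm (its y, x, z); origin at the centre of its underside. 
- bolt_block: Bystander: wooden block 60 x 38 x 34 mm with two black bolt caps on top (44 mm high overall) and a steel pin out of one end; origin at its underside.
- offcut: Bystander: dark wooden offcut 85 x 40 x 45 mm; origin at its underside.
- pliers: Bystander: steel pliers lying flat, about 145 mm long, 14 mm high; origin at its underside.
- hammer: Bystander: hammer lying flat, 280 mm long, wooden handle; origin at its underside.
- pencil: Bystander: green pencil, 150 mm long, 7.5 mm thick; origin at its underside.
- screw_jar: Bystander: clear jar of screws with a steel cap, 60 mm wide, 75 mm high; origin at its underside.
There are look-alikes about, which are no part of the job. Of the things that look like the board, the smaller one is meant.

How it is judged:
By the outcome, as a careful person would: the job done as asked, in the order asked, and still so for the second after the job is handed in, with the robot touching nothing.
It also fails if it takes over 58 s, if anything falls off the work surface, if the arm or the gripper's body presses on something with over 40 N, if the wrist force passes 120 N, or if a joint passes its speed limit or range.

ROBOT

A 7-joint arm with a two-finger parallel gripper is mounted at the origin on the work surface. World frame = base frame: x ahead of the robot, y to its left, z up, the work surface at z = 0. Lengths are in m, angles in degrees, forces in N, time in s.
With the tool pointing down it reaches from about 0.4 to 0.85 m from the base axis. Payload 4.5 kg.
Tool frame: the origin (TCP) lies midway between the tips of the shut fingers; the grasp point (between the pads) lies 19 mm behind it; z points along the fingers, y is the line along which they close (so a half turn about z gives the same grasp; the last joint's range is limited). The gripper opens to 88 mm and grips with 3 to 60 N. Pads are 18 mm wide; open, the fingers measure 123 mm over their backs; the gripper's body (75 mm by 187 mm) begins 45 mm behind the grasp point.
Start: joints at [-69.225, 39.483, -11.15, 89.685, 9.013, 51.709, -12.324], TCP at [0.202, 0.592, 0.239] pointing down, gripper open.
Joint ranges: [-172.22, 172.22], [-26.19, 119.32], [-84.43, 86.54], [7.71, 146.69], [-57.33, 237.33], [2.42, 119.75], [-152.13, 152.13]. Speed limits (degrees/s): [147.25, 147.25, 180, 180, 180, 180, 180].

INTERFACE

Orientations are given as a 3x3 rotation matrix whose columns are the frame's x, y, z axes.
In Python, from rig import * gives the robot as it stands. The module is installed in compiled form; this text tells all that it offers.
- The arm moves only by the tool servo_tool, never from a script. Its argument "deltas" is text: rows parted by semicolons, each of 5 numbers parted by spaces: the finger opening in mm, from 0 to 88.1, then the shift along the tool's x, y, z each as a share of 0.025 m, from -1 to 1, then the turn about the tool's z as a share of pi/2 rad, from -1 to 1. In form: claw x y z yaw; .... A call has exactly 10 rows; each row shifts and turns the commanded pose from where the row before left it, along the tool's axes as they then stand; what a row does not reach is not made up. A row lasts 1/8 s, in which the tool goes at most 62.5 mm and 10.7 degrees, less where a joint would pass 70% of its speed; a pose out of reach is approached as far as the arm can. A call with a number of a shift or a turn outside -1 to 1 is refused whole. A call with a gripper value outside its range is refused whole. The fingers move at their own pace and stop on an object; the grip force is fixed at half the most. Time passes only in rows, so rows that do not move let the fingers close, or fill a call up. It gives the time, the measured TCP pose, the force, the opening and the grip force at its end, in the units of the state.
- sense(): the state, without advancing time (a new reading comes with each control period).
- snapshot(name): name is "side" or "top" or "wrist"; returns the picture (420x560x3 uint8, red, green, blue); there is no depth.
- calibration(name): a dict with "K" (3x3 intrinsics, pixels), "R" (3x3) and "t" (3): a world point X has camera coordinates R X + t; the wrist camera has in their place "T_tool_cam" (4x4, takes a point from camera to tool coordinates, whose origin is the TCP and whose axes are the flange's). Camera axes: x right, y down, z forward; pixel columns grow to the right and rows downward; lengths in m; the calibration is good to about 2 mm. A picture is of the moment at which its call begins: read the wrist's pose just before it. calibration takes no time and is no camera call.
- close_job(): hands the job in; it is judged then, once.
The state is a dict: "t": time; "q": joint angles; "joint_vel": joint speeds; "joint_efforts": joint torques, N m; "tool_pos": TCP position; "tool_rot": TCP orientation; "wrist_force": force on the tool from outside, world axes, zero at the start; "moment": the same for the moment, N m; "opening": opening from 0.0 (shut) to 1.0 (fully open); "finger_force": force on a finger pad.
Only numpy, scipy, OpenCV 4.12 (cv2) and the standard library are available. Lean on these libraries where they do the work, as an engineer would, in place of code of your own. Each camera call takes 0.05 s, during which the arm holds its last target. There are 200 camera calls.

## Working session

There is one attempt and no reset: what is moved stays moved. The work goes in short steps, Python scripts to look and compute and a tool call to move; the robot and the scene stay as the last step left them, time stands still between calls to the robot, and variables do not carry over. Pictures are saved under pics/ and viewed, at most 10 in all, crops included, and the job is handed in when it is done.

Besides the shell and the picture viewer there is one more tool, called after ">>>" as name(argument=value, ...) on one line, values as JSON. servo_tool: Moves the arm, as the interface text tells. Shift numbers are shares of 0.025 m and turn numbers shares of pi/2 rad, none past 1 either way. Its arguments: {"type":"object","properties":{"deltas":{"type":"string"}},"required":["deltas"]}

```bash
mkdir -p pics; cat > h.py <<'E'
from rig import *
import numpy as np, cv2
def save(im,n): cv2.imwrite(f'pics/{n}.png',im[:,:,::-1])
def px2w(name,uv,z):
    c=calibration(name);K,R,t=map(np.array,(c['K'],c['R'],c['t']))
    d=R.T@np.linalg.inv(K)@np.array([uv[0],uv[1],1.]);o=-R.T@t
    return o+d*(z-o[2])/d[2]
def w2px(name,X):
    c=calibration(name);K,R,t=map(np.array,(c['K'],c['R'],c['t']))
    p=K@(R@np.array(X)+t);return p[:2]/p[2]
E
python3 - <<'E'
from h import *
s=sense();print(s['t'],s['tool_pos'],np.round(s['tool_rot'],3),s['opening'])
a=snapshot('top');b=snapshot('side')
save(cv2.resize(a,(800,600),interpolation=cv2.INTER_CUBIC),'top');save(b,'side')
cv2.imwrite('top_raw.png',a[:,:,::-1])
E
```

```text
0.0 [0.20165477 0.59093653 0.23792673] [[-0.946  0.323 -0.   ]
 [ 0.323  0.946 -0.002]
 [-0.    -0.002 -1.   ]] 1.0061209285042167
```

View pics/top.png

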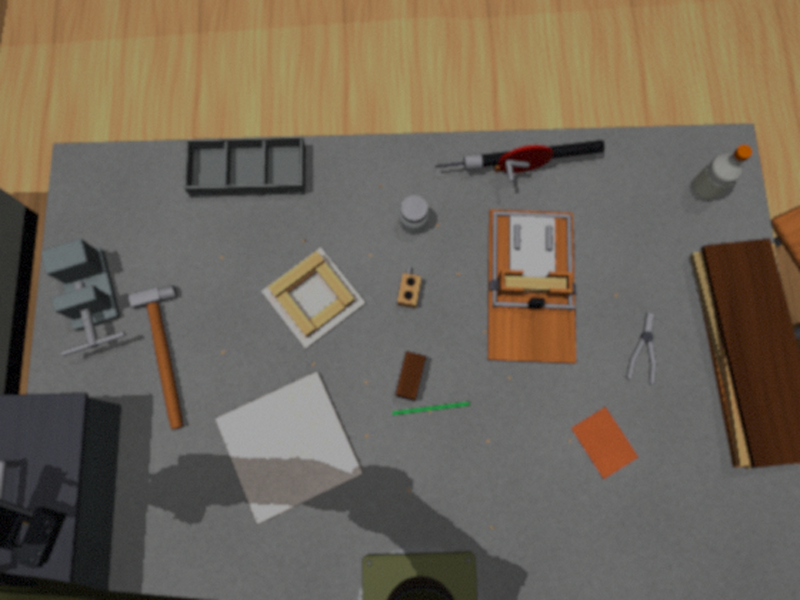

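View pics/side.png

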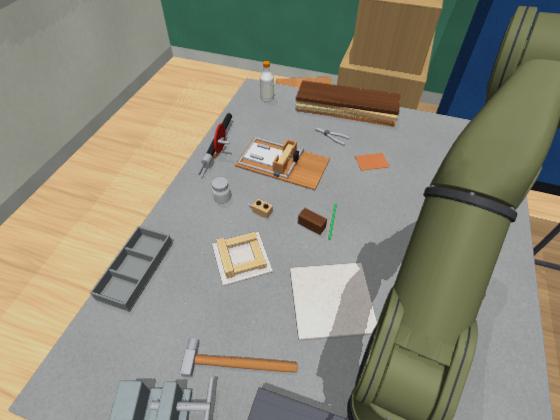

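The top view shows the feeder's grip at (536,302), with the deck's front edge at about row 361. The small white board with the tower is at (313,298). Look-alikes are the larger white sheet at (288,447), which is too big, the orange sheet at (605,441), and the dark-handled tools. I choose the small board and the feeder, and check both in one crop.

```bash
python3 - <<'E'
from h import *
a=cv2.imread('top_raw.png')
f=cv2.resize(a[140:260,335:410],(375,600),interpolation=cv2.INTER_CUBIC)
b=cv2.resize(a[170:247,180:260],(400,385),interpolation=cv2.INTER_CUBIC)
c=np.zeros((600,790,3),np.uint8);c[:,:375]=f;c[:385,380:780]=b
cv2.imwrite('pics/crop.png',c)
c=calibration('top');print(-np.array(c['R']).T@c['t'],c['K'])
E
```

```text
[0.25665906 0.02202806 1.26709604] [[457.24959939   0.         280.86373383]
 [  0.         457.24959939 214.95560602]
 [  0.           0.           1.        ]]
```

View pics/crop.png

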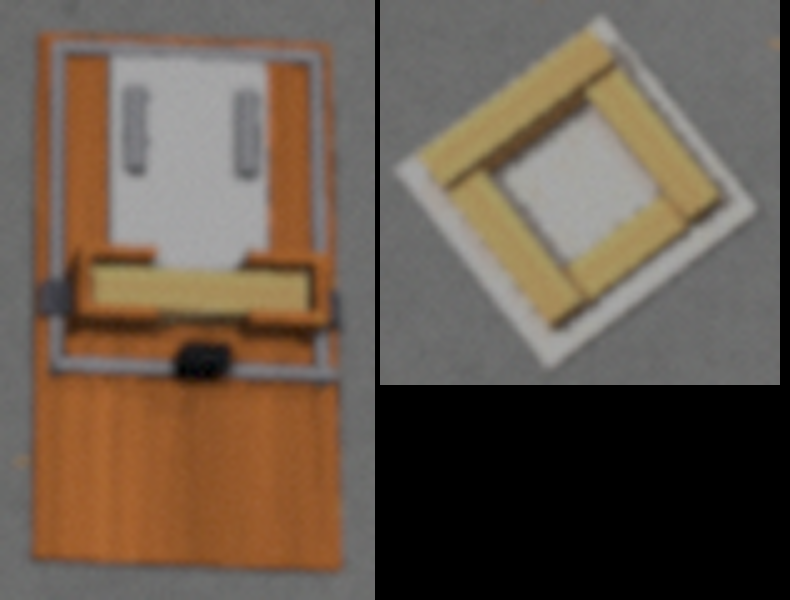

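The crop confirms the feeder, with the black grip at crop (203,361) in front of the magazine. The white board carries the crib: its single top slat runs along the upper-left edge, and the free place is along the lower-right edge.

```bash
cat >> h.py <<'E'
def fit2(obj,w):  # planar rigid: returns yaw, origin
    obj=np.array(obj,float);w=np.array(w)[:,:2];a=obj-obj.mean(0);b=w-w.mean(0)
    th=np.arctan2((a[:,0]*b[:,1]-a[:,1]*b[:,0]).sum(),(a*b).sum())
    R=np.array([[np.cos(th),-np.sin(th)],[np.sin(th),np.cos(th)]])
    o=w.mean(0)-R@obj.mean(0);return np.degrees(th),o,R,(w-(obj@R.T+o))*1e3
E
python3 - <<'E'
from h import *
F=lambda p:((p[0]+.5)/5-.5+335,(p[1]+.5)/5-.5+140)
B=lambda p:((p[0]-380+.5)/5-.5+180,(p[1]+.5)/5-.5+170)
W=lambda f,ps,z:[px2w('top',f(p),z) for p in ps]
w=W(F,[(33,558),(341,568),(40,33),(330,40)],.01)
th,o,R,r=fit2([(-.148,.086),(-.148,-.086),(.165,.086),(.165,-.086)],w);print('feeder',th,o,r.round(1).tolist())
print('grip pred',R@[-.042,0]+o,'seen top',px2w('top',F((203,355)),.07))
# board: guess +y side holds top slat (upper-left edge)
w=W(B,[(602,14),(756,207),(549,368),(398,168)],.009);print(np.round(w,4).tolist())
h=.075
th,o,R,r=fit2([(h,h),(h,-h),(-h,-h),(-h,h)],w);print('board',th,o,r.round(1).tolist());print('place',R@[0,-.048]+o)
w=W(B,[(596,27),(618,65),(450,188),(418,155)],.045)
th2,o2,R2,r=fit2([(.06,.06),(.06,.036),(-.06,.036),(-.06,.06)],w);print('tower',th2,o2,r.round(1).tolist());print('place',R2@[0,-.048]+o2)
w=W(B,[(720,198),(690,220),(578,325),(553,327)],.033)
print('mid corners in board', [(R.T@(x[:2]-o)*1e3).round(1).tolist() for x in w])
E
```

```text
feeder -4.108746682595682 [ 0.59514999 -0.24388079] [[-0.1, -0.3], [1.2, 1.1], [-1.7, -1.4], [0.7, 0.5]]
grip pred [ 0.55325794 -0.2408715 ] seen top [ 0.55170393 -0.23825078  0.07      ]
[[0.6948, 0.1771, 0.009], [0.5766, 0.0899, 0.009], [0.4876, 0.2071, 0.009], [0.6061, 0.2936, 0.009]]
board -53.24103325009242 [0.59126322 0.19190192] [[-1.4, 0.4], [0.5, 3.0], [1.3, -0.0], [-0.4, -3.3]]
place [0.55280753 0.16317632]
tower -53.969279271301694 [0.58954853 0.18962754] [[1.3, -0.4], [-2.1, 1.5], [0.3, -2.5], [0.4, 1.4]]
place [0.55073085 0.16139303]
mid corners in board [[57.8, -61.9], [37.1, -61.5], [-47.2, -70.3], [-58.6, -62.6]]
```

>>> servo_tool(deltas="88 -0.8 -0.8 0 -0.082;88 -0.8 -0.9 0 -0.082;88 -0.8 -0.95 0 0;88 -0.8 -0.95 0 0;88 -0.8 -0.95 0 0;88 -0.8 -0.95 0 0;88 -0.8 -0.95 0 0;88 -0.6 -0.95 0 0;88 -0.6 -0.95 0 0;88 -0.6 -0.95 0 0")

```text
t: 1.35
tool_pos: [0.3608, 0.3392, 0.2385]
tool_rot: [[-0.997, 0.071, -0.0], [0.071, 0.997, -0.0], [0.0, -0.0, -1.0]]
wrist_force: [0.0, 0.2, 0.6]
opening: 0.998
finger_force: 0.0
```

>>> servo_tool(deltas="88 -0.5 -1 0 0;88 -0.5 -1 0 0;88 -0.5 -1 0 0;88 -0.5 -1 0 0;88 -0.5 -1 0 0;88 -0.5 -1 0 0;88 -0.5 -1 0 0;88 -0.5 -1 0 0;88 -0.5 -1 0 0;88 -0.5 -1 0 0")

```text
t: 2.6
tool_pos: [0.4675, 0.0811, 0.2385]
tool_rot: [[-0.997, 0.071, -0.001], [0.071, 0.997, -0.0], [0.001, -0.0, -1.0]]
wrist_force: [-0.0, 0.2, 0.5]
opening: 0.996
finger_force: 0.0
```

>>> servo_tool(deltas="88 -0.4 -1 0 0;88 -0.4 -1 0 0;88 -0.4 -1 0 0;88 -0.4 -1 0 0;88 -0.4 -1 0 0;88 -0.4 -1 0 0;88 -0.4 -1 0.2 0;88 -0.3 -1 0.4 0;88 0 -1 0.4 0;88 0 -0.9 0.2 0")

```text
t: 3.85
tool_pos: [0.5265, -0.1713, 0.2077]
tool_rot: [[-0.997, 0.072, -0.002], [0.072, 0.997, 0.0], [0.002, 0.0, -1.0]]
wrist_force: [1.0, 1.4, -0.6]
opening: 0.998
finger_force: 0.0
```

>>> servo_tool(deltas="88 0 -0.8 0 0;88 0 -0.5 0 0;88 0 0 0 0;88 0 0 0 0;88 0 0 0 0;88 0 0 0 0;88 0 0 0 0;88 0 0 0 0;88 0 0 0 0;88 0 0 0 0")

```text
t: 5.1
tool_pos: [0.5248, -0.2028, 0.2087]
tool_rot: [[-0.997, 0.071, -0.0], [0.071, 0.997, 0.0], [0.0, 0.0, -1.0]]
wrist_force: [0.5, -0.9, 0.4]
opening: 0.996
finger_force: 0.0
```

```bash
python3 - <<'E'
from h import *
import json
s=sense();a=snapshot('wrist');print(s['t'],s['tool_pos'],np.round(s['tool_rot'],4).tolist())
json.dump([np.array(s['tool_pos']).tolist(),np.array(s['tool_rot']).tolist()],open('p1.json','w'))
save(cv2.resize(a,(800,600),interpolation=cv2.INTER_CUBIC),'wrist1')
print(np.round(calibration('wrist')['T_tool_cam'],3))
E
```

```text
5.1 [ 0.52481501 -0.20275421  0.20867323] [[-0.9975, 0.0711, -0.0], [0.0711, 0.9975, 0.0001], [0.0, 0.0001, -1.0]]
[[-0.001 -0.964 -0.267  0.068]
 [ 1.    -0.001  0.001 -0.001]
 [-0.001 -0.267  0.964 -0.147]
 [ 0.     0.     0.     1.   ]]
```

View pics/wrist1.png

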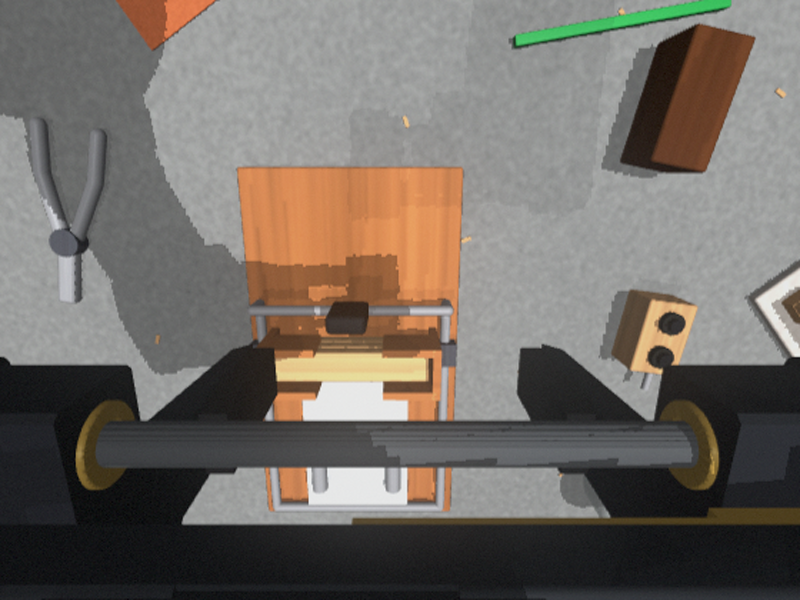

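The wrist view shows the deck front corners at (237,168) and (463,168). The black grip is at about (347,317) and the magazine is at rows 340–395.

```bash
cat >> h.py <<'E'
def wpx(uv,z,p,R):  # wrist px (in 800x600 enlargement) -> world
    c=calibration('wrist');T=np.array(c['T_tool_cam']);K=np.array(c['K'])
    uv=[(u+.5)*.7-.5 for u in uv]
    d=np.array(R)@T[:3,:3]@np.linalg.inv(K)@np.array([*uv,1.]);o=np.array(p)+np.array(R)@T[:3,3]
    return o+d*(z-o[2])/d[2]
E
python3 - <<'E'
from h import *
import json
p,R=json.load(open('p1.json'))
w=[wpx(a,.01,p,R) for a in [(237,168),(463,168)]]
th,o,Rf,r=fit2([(-.148,-.086),(-.148,.086)],w);print(th,o,r.tolist())
print('grip pred',Rf@[-.042,0]+o)
for a in [(331,304),(370,304),(367,331),(326,331)]: print(wpx(a,.07,p,R),wpx(a,.03,p,R))
for a in [(254,308),(449,308)]: print('bar',wpx(a,.038,p,R))
g=np.array([*(Rf@[-.042,0]+o),.2]);print('tool delta/25mm',np.array(R).T@(g-p)/.025)
E
```

```text
-4.1120965858420675 [ 0.59708944 -0.24440773] [[0.04274717527008587, 0.594593536282384], [-0.04274717527008587, -0.5945935362824117]]
grip pred [ 0.55519756 -0.24139599]
[ 0.53796604 -0.24954302  0.07      ] [ 0.54936613 -0.25659196  0.03      ]
[ 0.53987221 -0.22315103  0.07      ] [ 0.55153946 -0.2265008   0.03      ]
[ 0.55909338 -0.22692789  0.07      ] [ 0.57345472 -0.23080704  0.03      ]
[ 0.55705247 -0.2551571   0.07      ] [ 0.57112775 -0.26299292  0.03      ]
bar [ 0.5460296  -0.31361539  0.038     ]
bar [ 0.55665774 -0.16648404  0.038     ]
tool delta/25mm [-1.32216986 -1.45534939  0.34676215]
```

>>> servo_tool(deltas="88 -0.65 -0.75 0.5 0;88 -0.65 -0.7 0.9 0;88 0 0 0.9 0;88 0 0 0.9 0;88 0 0 0.8 0;88 0 0 0.7 0;88 0 0 0.5 0;88 0 0 0.2 0;88 0 0 0 0;88 0 0 0 0")

```text
t: 6.4
tool_pos: [0.5552, -0.2414, 0.0743]
tool_rot: [[-0.997, 0.071, 0.001], [0.071, 0.997, -0.0], [-0.001, -0.0, -1.0]]
wrist_force: [0.6, 1.0, -0.0]
opening: 1.003
finger_force: 0.0
```

```bash
python3 - <<'E'
from h import *
a=snapshot('side');b=a[100:220,220:380];w=snapshot('wrist')
c=np.zeros((600,800,3),np.uint8);c[:300,:400]=cv2.resize(b,(400,300));c[:300,400:]=cv2.resize(w,(400,300))
t=snapshot('top')[120:260,320:420];c[300:,:214]=cv2.resize(t,(214,300));save(c,'pre')
E
```

```text
(no output)
```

View pics/pre.png

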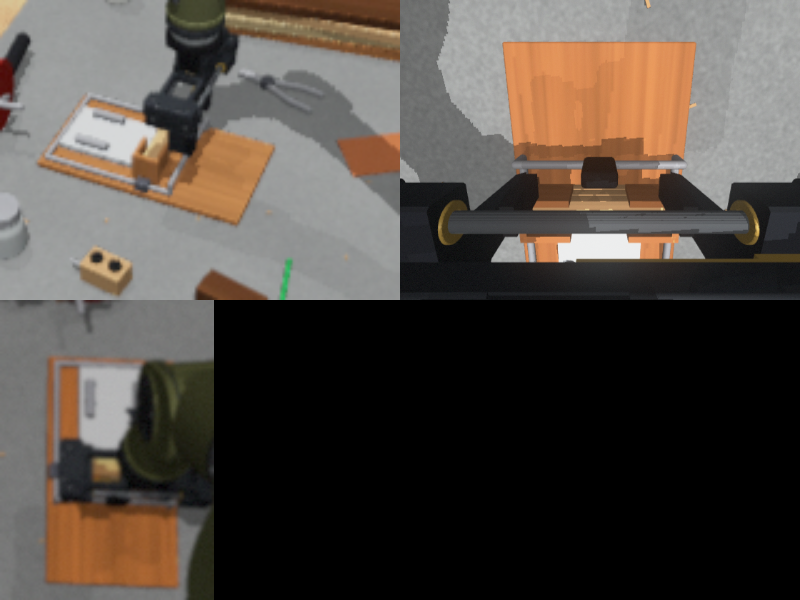

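```bash
python3 - <<'E'
from h import *
s=sense();p,R=np.array(s['tool_pos']),np.array(s['tool_rot'])
c=calibration('wrist');T=np.array(c['T_tool_cam']);K=np.array(c['K'])
def pr(X):
    x=np.linalg.inv(T)@np.array([*(R.T@(np.array(X)-p)),1]);u=K@x[:3];return (u[:2]/u[2])/560*400+[400,0]
for dx in(-.009,0,.009):print(pr(p+R@[dx,.044,0]),pr(p+R@[dx,0,0]))
# grip: pixel rows -> world
for r,z in((157,.03),(164,.07),(187,.07)): print(r,wpx(((600-400)*2,r*2),z,p,R))
for u in(582,618): print(u,wpx(((u-400)*2,187*2),.07,p,R))
f=[wpx(((u-400)*2,42*2),.01,p,R) for u in(503,695)]
th,o,Rf,r=fit2([(-.148,-.086),(-.148,.086)],f);print(th,o,Rf@[-.042,0]+o,r.tolist())
E
```

```text
[659.50937723 195.55513239] [599.96879198 195.61475712]
[660.42490525 184.36049999] [599.98684116 184.41864561]
[661.36845603 172.82321898] [600.00544292 172.87976631]
157 [ 0.5482725  -0.24056878  0.03      ]
164 [ 0.54070663 -0.24035538  0.07      ]
187 [ 0.55896957 -0.24163338  0.07      ]
582 [ 0.55799385 -0.25512009  0.07      ]
618 [ 0.55994543 -0.22814472  0.07      ]
-4.107519245975294 [ 0.596329   -0.24489909] [ 0.55443688 -0.2418907 ] [[0.11130690306410118, 1.5499590501715232], [-0.11130690306415669, -1.5499590501715232]]
```

>>> servo_tool(deltas="60 0.08 0 0.3 0;50 0 0 0.4 0;50 0 0 0.35 0;50 0 0 0.15 0;40 0 0 0 0;15 0 0 0 0;15 0 0 0 0;15 0 0 0 0;15 0 0 0 0;15 0 0 0 0")

```text
t: 7.8
tool_pos: [0.5529, -0.2406, 0.0439]
tool_rot: [[-0.997, 0.071, 0.0], [0.071, 0.997, 0.001], [-0.0, 0.001, -1.0]]
wrist_force: [-0.3, 2.4, 2.5]
opening: 0.316
finger_force: 30.0
```

>>> servo_tool(deltas="15 0.3 0 0 0;15 0.55 0 0 0;15 0.6 0 0 0;15 0.6 0 0 0;15 0.6 0 0 0;15 0.6 0 0 0;15 0.6 0 0 0;15 0.6 0 0 0;15 0.4 0 0 0;15 0.1 0 0 0")

```text
t: 9.05
tool_pos: [0.4324, -0.232, 0.0439]
tool_rot: [[-0.998, 0.07, 0.007], [0.07, 0.998, 0.0], [-0.007, 0.001, -1.0]]
wrist_force: [8.7, 1.4, -5.9]
opening: 0.316
finger_force: 30.0
```

>>> servo_tool(deltas="15 0.1 0 0 0;15 0.1 0 0 0;15 0.06 0 0 0;15 0 0 0 0;15 0 0 0 0;15 0 0 0 0;15 0 0 0 0;15 0 0 0 0;15 0 0 0 0;15 0 0 0 0")

```text
t: 10.3
tool_pos: [0.4282, -0.2317, 0.0439]
tool_rot: [[-0.998, 0.07, 0.011], [0.07, 0.998, 0.0], [-0.011, 0.001, -1.0]]
wrist_force: [9.6, 1.1, -7.5]
opening: 0.316
finger_force: 30.0
```

>>> servo_tool(deltas="15 0.08 0 0 0;15 0.08 0 0 0;15 0 0 0 0;15 0 0 0 0;15 0 0 0 0;15 0 0 0 0;15 0 0 0 0;15 0 0 0 0;15 0 0 0 0;15 0 0 0 0")

```text
t: 11.55
tool_pos: [0.4282, -0.2317, 0.0439]
tool_rot: [[-0.997, 0.068, 0.018], [0.068, 0.998, -0.0], [-0.018, 0.001, -1.0]]
wrist_force: [15.2, 0.2, -12.4]
opening: 0.319
finger_force: 30.0
```

```bash
python3 - <<'E'
from h import *
w=snapshot('wrist');t=snapshot('top')
c=np.zeros((600,800,3),np.uint8);c[:420,:560]=w;c[:360,560:800]=cv2.resize(t[140:260,335:415],(240,360));save(c,'out')
E
```

```text
(no output)
```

View pics/out.png

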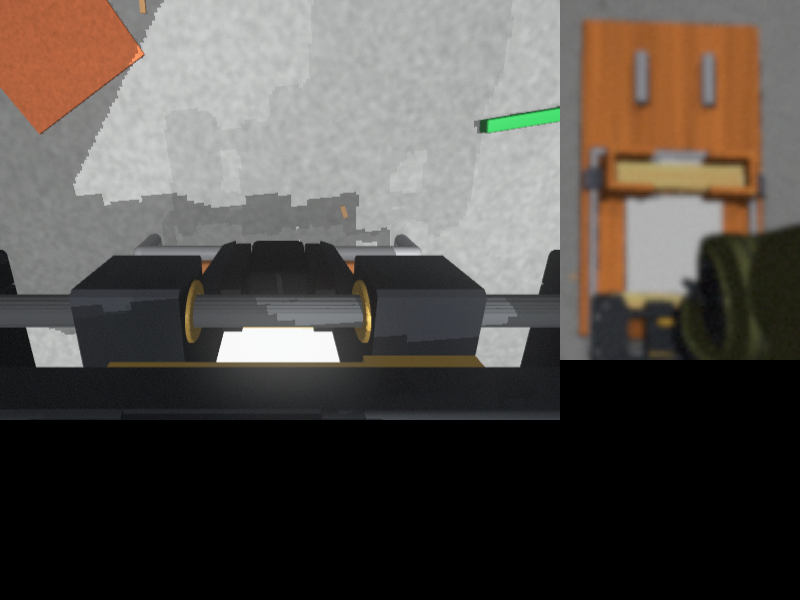

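The slide is at its stop: the tool position no longer changes while the force rises. The slat is out on the deck. Now I ease the slide home.

>>> servo_tool(deltas="15 -0.2 0 0 0;15 -0.3 0 0 0;15 -0.4 0 0 0;15 -0.4 0 0 0;15 -0.4 0 0 0;15 -0.4 0 0 0;15 -0.4 0 0 0;15 -0.4 0 0 0;15 -0.4 0 0 0;15 -0.4 0 0 0")

```text
t: 12.9
tool_pos: [0.5121, -0.2377, 0.0439]
tool_rot: [[-0.998, 0.071, 0.001], [0.071, 0.998, 0.0], [-0.001, 0.001, -1.0]]
wrist_force: [4.4, 3.5, 0.6]
opening: 0.315
finger_force: 30.0
```

>>> servo_tool(deltas="15 -0.4 0 0 0;15 -0.4 0 0 0;15 -0.3 0 0 0;15 -0.25 0 0 0;15 -0.15 0 0 0;15 -0.1 0 0 0;15 -0.07 0 0 0;15 0 0 0 0;15 0 0 0 0;15 0 0 0 0")

```text
t: 14.15
tool_pos: [0.5528, -0.2406, 0.0439]
tool_rot: [[-0.997, 0.071, 0.0], [0.071, 0.997, 0.0], [-0.0, 0.0, -1.0]]
wrist_force: [3.2, 3.6, 4.6]
opening: 0.316
finger_force: 30.0
```

>>> servo_tool(deltas="15 -0.05 0 0 0;15 -0.05 0 0 0;15 0 0 0 0;15 0 0 0 0;35 0 0 0 0;35 0 0 0 0;50 0 0 0 0;50 0 0 -0.3 0;50 0 0 -0.7 0;50 0 0 -0.7 0")

```text
t: 15.4
tool_pos: [0.5555, -0.2414, 0.0878]
tool_rot: [[-0.997, 0.071, 0.001], [0.071, 0.997, -0.0], [-0.001, -0.0, -1.0]]
wrist_force: [0.2, 0.3, 0.3]
opening: 0.565
finger_force: 0.0
```

>>> servo_tool(deltas="60 0.2 0 -0.9 0;88 0.5 0 -0.9 0;88 0.9 0 -0.5 0;88 0.9 0 0 0;88 0.9 0 0 0;88 0.2 0 0 0;88 0 0 0 0;88 0 0 0 0;88 0 0 0 0;88 0 0 0 0")

```text
t: 16.65
tool_pos: [0.4658, -0.2348, 0.1436]
tool_rot: [[-0.997, 0.071, 0.0], [0.071, 0.997, 0.0], [-0.0, 0.0, -1.0]]
wrist_force: [-0.2, -0.6, -0.4]
opening: 0.997
finger_force: 0.0
```

```bash
python3 - <<'E'
from h import *
import json
s=sense();a=snapshot('wrist');print(s['t'],s['tool_pos'],np.round(s['tool_rot'],4).tolist())
json.dump([np.array(s['tool_pos']).tolist(),np.array(s['tool_rot']).tolist()],open('p2.json','w'))
save(cv2.resize(a,(800,600),interpolation=cv2.INTER_CUBIC),'wrist2')
E
```

```text
16.65 [ 0.4657766  -0.23475164  0.14359378] [[-0.9975, 0.0708, 0.0002], [0.0708, 0.9975, 0.0002], [-0.0002, 0.0002, -1.0]]
```

View pics/wrist2.png

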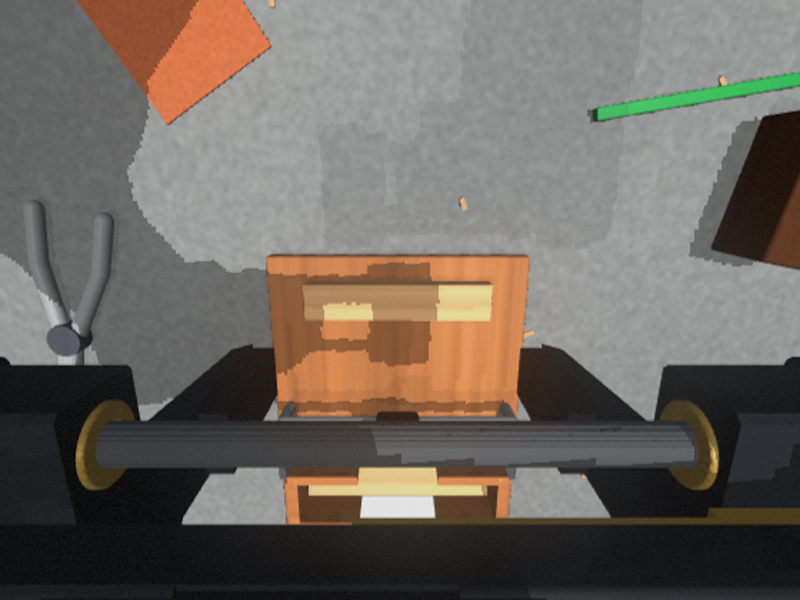

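The slat lies on the deck; its top face runs over columns 303–492 and rows 286–320. Next I get its pose and check the slide.

```bash
python3 - <<'E'
from h import *
import json
p,R=json.load(open('p2.json'));R=np.array(R)
w=[wpx(a,.022,p,R) for a in [(303,286),(492,286),(491.5,320.5),(303,319.5)]]
th,o,Rf,r=fit2([(-.012,-.06),(-.012,.06),(.012,.06),(.012,-.06)],w);print('slat',th,o,r.round(1).tolist())
f=[wpx(a,.01,p,R) for a in [(266,256),(528,256)]]
th,o1,Rf,r=fit2([(-.148,-.086),(-.148,.086)],f);print('feeder',th,o1,r.round(1).tolist(),'slat in feeder',Rf.T@(o-o1))
print('exp slat',Rf@[-.12,0]+o1)
print('q',np.round(sense()['q'],1))
g=np.array([*o,.0]);print('delta shares',R.T@(g-p)/.025)
E
```

```text
slat -4.283032711049088 [ 0.47659919 -0.23622196] [[0.9, 0.4], [0.5, -0.4], [-0.5, 0.8], [-0.9, -0.7]]
feeder -4.108296003665582 [ 0.59600083 -0.24502263] [[0.1, 1.3], [-0.1, -1.3]] slat in feeder [-0.11972532  0.0002239 ]
exp slat [ 0.47630918 -0.23642561]
q [ 32.4  40.8 -17.5 112.4  23.   30.1  84.8]
delta shares [-0.4348239  -0.0291435   5.74383321]
```

>>> servo_tool(deltas="70 -0.43 -0.03 0.1 0;60 0 0 0.2 -0.11;60 0 0 0.3 -0.11;60 0 0 0.3 -0.11;60 0 0 0.3 -0.11;60 0 0 0.3 -0.11;60 0 0 0.3 -0.11;60 0 0 0.3 -0.11;60 0 0 0.3 -0.11;60 0 0 0.1 -0.12")

```text
t: 17.95
tool_pos: [0.4767, -0.2366, 0.0805]
tool_rot: [[-0.067, -0.998, -0.0], [-0.998, 0.067, 0.0], [-0.0, 0.0, -1.0]]
wrist_force: [-0.3, -0.2, -0.0]
opening: 0.68
finger_force: 0.0
```

>>> servo_tool(deltas="55 0 0 0 0;55 0 0 0 0;55 0 0 0.6 0;55 0 0 0.6 0;55 0 0 0.4 0;55 0 0 0 0;55 0 0 0 0;55 0 0 0 0;55 0 0 0 0;55 0 0 0 0")

```text
t: 19.2
tool_pos: [0.4762, -0.2364, 0.0414]
tool_rot: [[-0.072, -0.997, 0.0], [-0.997, 0.072, -0.0], [0.0, -0.0, -1.0]]
wrist_force: [0.6, -0.2, 0.3]
opening: 0.625
finger_force: 0.0
```

>>> servo_tool(deltas="50 0 0 0.4 0;45 0 0 0.4 0;40 0 0 0.23 0;35 0 0 0.1 0;35 0 0 0 0;30 0 0 0 0;26 0 0 0 0;10 0 0 0 0;10 0 0 0 0;10 0 0 0 0")

```text
t: 20.45
tool_pos: [0.4762, -0.2364, 0.0132]
tool_rot: [[-0.072, -0.997, 0.0], [-0.997, 0.072, -0.0], [0.0, -0.0, -1.0]]
wrist_force: [-0.9, -0.1, 2.9]
opening: 0.269
finger_force: 30.0
```

>>> servo_tool(deltas="10 0 0 -0.2 0;10 0 0 -0.5 0;10 0 0 -0.8 0;10 0 0 -1 0;10 0 0 -1 0;10 -0.3 0 -1 0;10 -0.6 0 -0.7 0;10 -0.9 0 -0.2 0;10 -1 0 0 0;10 -1 0 0 0")

```text
t: 21.7
tool_pos: [0.4828, -0.1399, 0.1485]
tool_rot: [[-0.071, -0.997, 0.0], [-0.997, 0.071, 0.0], [-0.0, -0.0, -1.0]]
wrist_force: [0.0, 0.7, -0.3]
opening: 0.265
finger_force: 30.0
```

>>> servo_tool(deltas="10 -1 0 0 0;10 -1 0 0 0;10 -1 0 0 0;10 -1 0 0 0;10 -1 0 0 0;10 -1 0 0 0;10 -1 0 0 0;10 -1 0 0 0;10 -1 0 0 0;10 -1 0 0 0")

```text
t: 22.95
tool_pos: [0.5003, 0.1094, 0.1483]
tool_rot: [[-0.071, -0.997, -0.0], [-0.997, 0.071, 0.0], [-0.0, 0.0, -1.0]]
wrist_force: [1.3, 0.5, 0.3]
opening: 0.268
finger_force: 30.0
```

>>> servo_tool(deltas="10 -1 0 0 0;10 -1 0 0 0;10 -1 0 0 0;10 -0.8 0.2 0 0;10 -0.4 0.1 0 -0.05;10 0 0 0 -0.1;10 0 0 0 -0.1;10 0 0 0 -0.1;10 0 0 0 -0.1;10 0 0 0 0")

```text
t: 24.2
tool_pos: [0.5003, 0.2135, 0.1481]
tool_rot: [[0.592, -0.806, -0.001], [-0.806, -0.592, 0.001], [-0.001, 0.0, -1.0]]
wrist_force: [0.2, -0.4, -0.3]
opening: 0.264
finger_force: 30.0
```

>>> servo_tool(deltas="10 0 0 0 0;10 0 0 0 0;10 0 0 0 0;10 0 0 0 0;10 0 0 0 0;10 0 0 0 0;10 0 0 0 0;10 0 0 0 0;10 0 0 0 0;10 0 0 0 0")

```text
t: 25.45
tool_pos: [0.501, 0.213, 0.1479]
tool_rot: [[0.593, -0.805, -0.0], [-0.805, -0.593, 0.0], [-0.0, -0.0, -1.0]]
wrist_force: [0.5, 0.3, -0.1]
opening: 0.269
finger_force: 30.0
```

```bash
python3 - <<'E'
from h import *
import json
s=sense();a=snapshot('wrist');print(s['t'],s['tool_pos'],np.round(s['tool_rot'],4).tolist(),np.round(s['q'],0),s['opening'])
json.dump([np.array(s['tool_pos']).tolist(),np.array(s['tool_rot']).tolist()],open('p3.json','w'))
save(cv2.resize(a,(800,600),interpolation=cv2.INTER_CUBIC),'wrist3')
E
```

```text
25.45 [0.50101892 0.21299674 0.14794932] [[0.5929, -0.8053, -0.0], [-0.8053, -0.5929, 0.0001], [-0.0001, -0.0, -1.0]] [  1.  49. -51. 107.  51.  49. 140.] 0.26908272156055346
```

View pics/wrist3.png

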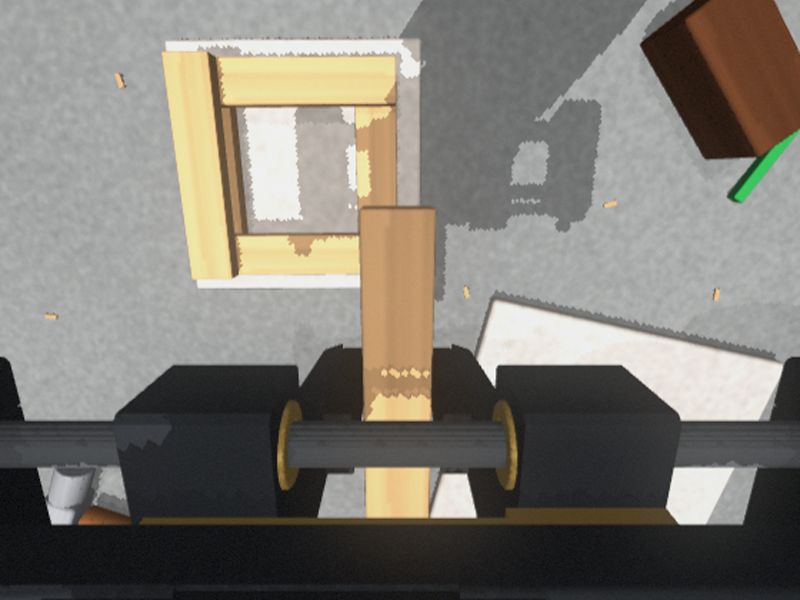

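The view shows the tower clear ahead: board corners at (420,40), (165,42) and (198,288), and the top slat's left edge running from (162,52) to (193,280). The held slat is straight in the gripper, with its end at row 208, columns 361–434.

```bash
python3 - <<'E'
from h import *
import json
p,R=json.load(open('p3.json'));R=np.array(R);p=np.array(p)
W=lambda ps,z:[wpx(a,z,p,R) for a in ps]
h=.075;D=[]
def show(n,obj,ps,z):
    w=W(ps,z);th,o,Rf,r=fit2(obj,w);D.append((th,o));print(n,round(th,2),o.round(4),r.round(1).tolist(),'place',(Rf@[0,-.048]+o).round(4))
show('board',[(h,-h),(h,h),(-h,h)],[(420,40),(165,42),(198,288)],.009)
show('top',[(.06,.06),(.06,.036),(-.06,.036),(-.06,.06)],[(162,52),(208,52.5),(232,278),(193,279.5)],.045)
show('mid_a',[(.06,-.06),(.036,-.06)],[(396,56.5),(396,106)],.033)
w=W([(360,208),(435,208),(363,340),(433,340)],.1567)
print('slat in tool mm',[(R.T@(x-p)*1e3).round(1).tolist() for x in w])
th,o=D[1];print('tool yaw',np.degrees(np.arctan2(R[1,0],R[0,0])))
E
```

```text
board -53.29 [0.5905 0.1918] [[0.5, 1.2], [-0.8, 0.3], [0.3, -1.5]] place [0.552  0.1631]
top -53.35 [0.5909 0.1914] [[-0.4, 0.1], [-0.2, 0.7], [1.0, -0.4], [-0.4, -0.4]] place [0.5524 0.1627]
mid_a -53.7 [0.5911 0.1918] [[0.2, -0.3], [-0.2, 0.3]] place [0.5524 0.1634]
slat in tool mm [[59.8, -10.9, -8.8], [59.8, 12.3, -8.8], [16.2, -10.9, -8.8], [16.2, 12.6, -8.8]]
tool yaw -53.6352551873871
```

>>> servo_tool(deltas="10 0.4 -0.1 0 0;10 0.8 -0.2 0 0;10 0.8 -0.2 0.2 0;10 0.6 0 0.5 0;10 0.24 0 0.8 0;10 0 0 0.8 0;10 0 0 0.8 0;10 0 0 0.4 0;10 0 0 0.1 0;10 0 0 0 0")

```text
t: 26.75
tool_pos: [0.5533, 0.1637, 0.0582]
tool_rot: [[0.593, -0.805, 0.001], [-0.805, -0.593, 0.001], [-0.0, -0.001, -1.0]]
wrist_force: [0.4, -0.2, 1.0]
opening: 0.269
finger_force: 30.0
```

>>> servo_tool(deltas="10 0 0 0 0;10 0 0 0 0;10 0 0 0 0;10 0 0 0 0;10 0 0 0 0;10 0 0 0 0;10 0 0 0 0;10 0 0 0 0;10 0 0 0 0;10 0 0 0 0")

```text
t: 28.0
tool_pos: [0.5532, 0.1633, 0.058]
tool_rot: [[0.593, -0.805, -0.0], [-0.805, -0.593, 0.0], [-0.0, -0.0, -1.0]]
wrist_force: [-0.0, -0.3, -0.1]
opening: 0.27
finger_force: 30.0
```

```bash
python3 - <<'E'
from h import *
s=sense();p=np.array(s['tool_pos']);R=np.array(s['tool_rot']);print(s['t'],p,np.degrees(np.arctan2(R[1,0],R[0,0])))
print(R.T@(np.array([.5531,.1632,.0362])-p)/.025)
a=snapshot('wrist');save(cv2.resize(a,(800,600),interpolation=cv2.INTER_CUBIC),'wrist4')
E
```

```text
28.0 [0.553184   0.1632664  0.05795149] -53.637872820961476
[2.34843983e-04 4.31765539e-03 8.70059254e-01]
```

View pics/wrist4.png

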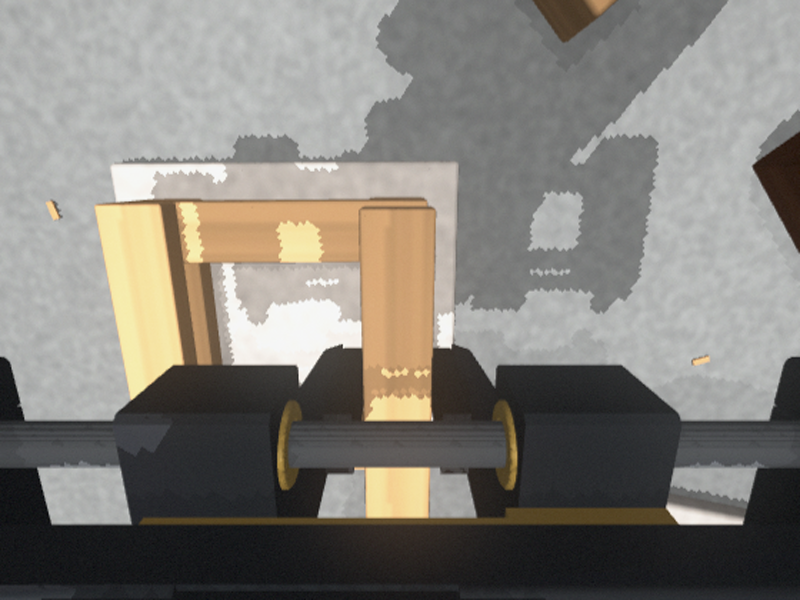

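The held slat sits over the free ends, parallel to the top slat, so I lower it gently.

>>> servo_tool(deltas="10 0 0 0.15 0;10 0 0 0.25 0;10 0 0 0.2 0;10 0 0 0.1 0;10 0 0 0.05 0;10 0 0 0.04 0;10 0 0 0.02 0;10 0 0 0.02 0;10 0 0 0 0;10 0 0 0 0")

```text
t: 29.3
tool_pos: [0.5532, 0.1633, 0.0373]
tool_rot: [[0.593, -0.805, 0.0], [-0.805, -0.593, 0.0], [0.0, -0.0, -1.0]]
wrist_force: [1.0, 0.4, -0.3]
opening: 0.262
finger_force: 30.0
```

>>> servo_tool(deltas="10 0 0 0.02 0;10 0 0 0.02 0;10 0 0 0.02 0;10 0 0 0 0;10 0 0 0 0;10 0 0 0 0;10 0 0 0 0;10 0 0 0 0;10 0 0 0 0;10 0 0 0 0")

```text
t: 30.55
tool_pos: [0.5532, 0.1632, 0.0362]
tool_rot: [[0.593, -0.805, 0.0], [-0.805, -0.593, -0.0], [0.0, -0.0, -1.0]]
wrist_force: [-1.3, -0.7, 5.2]
opening: 0.27
finger_force: 30.0
```

There is contact at the expected height, 5 N. I release and rise.

>>> servo_tool(deltas="26 0 0 0 0;30 0 0 0 0;36 0 0 0 0;40 0 0 0 0;44 0 0 0 0;44 0 0 -0.2 0;44 0 0 -0.5 0;44 0 0 -0.8 0;44 0 0 -1 0;44 0 0 -1 0")

```text
t: 31.8
tool_pos: [0.5534, 0.1635, 0.1255]
tool_rot: [[0.593, -0.805, 0.001], [-0.805, -0.593, 0.001], [0.0, -0.001, -1.0]]
wrist_force: [0.4, 1.0, 0.8]
opening: 0.498
finger_force: 0.0
```

>>> servo_tool(deltas="44 -0.4 0 -1 0;44 -0.9 0 -0.5 0;44 -1 0 0 0;44 -1 0 0 0;44 -0.7 0 0 0;44 -0.2 0 0 0;44 0 0 0 0;44 0 0 0 0;44 0 0 0 0;44 0 0 0 0")

```text
t: 33.05
tool_pos: [0.4912, 0.2473, 0.1606]
tool_rot: [[0.592, -0.806, -0.0], [-0.806, -0.592, -0.0], [0.0, 0.0, -1.0]]
wrist_force: [0.5, 0.8, -0.1]
opening: 0.5
finger_force: 0.0
```

```bash
python3 - <<'E'
from h import *
import json
s=sense();a=snapshot('wrist');print(s['t'],s['tool_pos'])
json.dump([np.array(s['tool_pos']).tolist(),np.array(s['tool_rot']).tolist()],open('p4.json','w'))
t=snapshot('top')
c=cv2.resize(a,(800,600),interpolation=cv2.INTER_CUBIC);c[380:,:]=0
f=cv2.resize(t[140:260,335:410],(137,219));c[381:,:137]=f
c[381:,150:377]=cv2.resize(t[170:247,180:260],(227,219))
o=cv2.resize(cv2.imread('top_raw.png')[140:260,335:410,::-1],(137,219));c[381:,400:537]=o
save(c,'end')
E
```

```text
33.05 [0.49120592 0.24733806 0.16062601]
```

View pics/end.png

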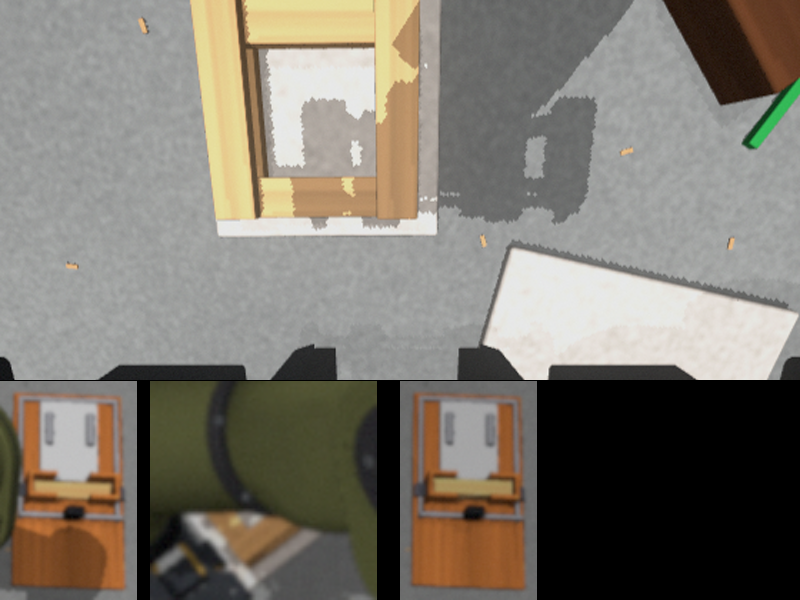

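The slat is in place: its end is level with the top slat's end at row 217, columns 377–417. The feeder looks as it did before with the slide home. I run a quick width check and then hand in.

```bash
python3 - <<'E'
from h import *
import json
p,R=json.load(open('p4.json'));R=np.array(R)
w=[R.T@(wpx(a,.045,p,R)-p)*1e3 for a in [(219,217),(257,217),(377,217),(417,217)]]
print(np.round(w,1).tolist())
d=w[3]-w[0];ok=abs(d[1]-120)<3 and abs(d[0])<3;print(ok)
if ok: print(close_job())
E
```

```text
[[45.5, -104.7, 115.6], [45.5, -82.2, 115.6], [45.4, -11.3, 115.6], [45.4, 12.4, 115.6]]
True
the job is handed in; nothing more can be done
None
```

The job is handed in: the slide went out to its stop and was eased home, and the slat was set on the tower with about 5 N contact. It measures flush: its end is level with the other top slat's, and the layer is about 117 mm wide against a nominal 120 mm, which was within the 3 mm I allowed for this check.

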